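# Clear down the metal-punching station

## Task

Clear down the punching station: first move the mallet and every punch off the steel plate into the blue tool tray. Then take the scraper by its red grip and use it to wipe all the loose brass and copper offcuts along the plate and over its end into the aluminium scrap trough (do not pick the sharp offcuts up), stand the scraper back on the wooden ledge, and swing the green locking bar across the plate until it is fully home in its catch. Close the bar only once the offcuts are in the trough, and leave the other things on the bench where they are.

Things in the scene. Friction and masses are not known exactly. Their poses are not given: they have to be found in the camera images.
- station: Fixed station; origin at bench level under the plate's middle, y along the plate to the trough, x across, yaw within 0.12. One flat surface 45 mm above the bench: steel plate y -180 to 180 mm, wooden ledge (the scraper's home) y -262 to -180. 12 mm high lips along x = +-100 to 110 mm (y -265 to 180), a 28 mm one at the ledge's end. No lip at the plate's +y end, beside the trough.
- trough_in (a point): Centre of the inner floor (4 mm above the bench) of the fixed aluminium scrap trough against the plate's +y end; inside x -105 to 105, y -65 to 60 mm from this point (-y side is the plate's end face); side walls 36 mm, far wall 50 mm above the bench. Axes as the station's.
- bar (a joint): Angle of the green locking bar about its upright hinge, rad: 0 = closed, across the plate against the stop in its catch; grows as it swings open towards the trough (1.5 to 1.75 at the start, lying along the robot's side of the station; limit 2.0). Moves level, stays where left; about 1 N at the handle moves it. No spring or snap: push it to the stop.
- bar_hinge (a point): Point on the bar's hinge axis at its underside, 63 mm above the bench, at station x -125, y 0. Grey hinge post (30 x 50 mm, 62 mm high) below it; like catch block at station x +125, y 0, with an 80 mm high stop on its -y side.
- bar_handle (a point): Middle of the bar's round black upright handle (20 mm diameter, 77 to 122 mm above the bench; this point 99 mm), 215 mm from the hinge axis along the bar. The bar is 24 mm wide, 14 mm thick, 250 mm long.
- tray_in (a point): Centre of the inner floor (5 mm above the bench) of the fixed blue open tool tray: inside 230 mm along its x, 210 mm along its y, walls 5 mm thick, 35 mm above the bench; yaw within 0.15 rad.
- mallet: Loose mallet, 180 mm long, lying along its x on the plate: yellow head 44 (x) x 64 (y) x 40 (z) mm centred at x +68 mm; round wooden handle, 26 mm diameter, x -80 to +46 mm, axis 20 mm up; black butt of 40 mm diameter at x -90 to -78, so it lies level. Origin at its underside, mid length. 0.25 to 0.5 kg.
- mallet_grip (a point): Point on the mallet's handle axis near its centre of mass: x +22 mm, 20 mm above its underside.
- punch1: Loose hand punch, 130 mm long, lying along its x: black square handle 26 x 26 mm from x -65 to +25 mm, steel shaft of 12 mm diameter to x +65 mm. Origin at its underside, mid length. 0.18 kg. May be absent.
- punch1_grip (a point): Point in the punch's handle at its centre of mass: x -12 mm, 13 mm above its underside.
- punch2: Loose hand punch, 130 mm long, lying along its x: black square handle 26 x 26 mm from x -65 to +25 mm, steel shaft of 12 mm diameter to x +65 mm. Origin at its underside, mid length. 0.18 kg. May be absent.
- punch2_grip (a point): Point in the punch's handle at its centre of mass: x -12 mm, 13 mm above its underside.
- scraper: Loose scraper block, 72 mm tall: dark wooden base 90 mm (its x, the wiping edge) x 45 mm (y) x 30 mm high, with a red upright grip 70 (x) x 26 (y) mm on top up to 72 mm (hold it about 53 mm above the underside). Origin at the centre of its underside. 0.25 to 0.42 kg. It fits between the side lips (200 mm apart), so the plate takes several strokes.
- offcut1: Loose flat metal offcut (brass or copper), 34 x 28 x 6 mm, 45 g, sharp-edged; origin at the centre of its underside. May be absent.
- offcut2: Loose flat metal offcut (brass or copper), 34 x 28 x 6 mm, 45 g, sharp-edged; origin at the centre of its underside. May be absent.
- offcut3: Loose flat metal offcut (brass or copper), 34 x 28 x 6 mm, 45 g, sharp-edged; origin at the centre of its underside. May be absent.
- offcut4: Loose flat metal offcut (brass or copper), 34 x 28 x 6 mm, 45 g, sharp-edged; origin at the centre of its underside. May be absent.
- bottle: Bystander, to be left alone: orange water bottle, 74 mm diameter, 200 mm tall.
- glasses: Bystander, to be left alone: safety glasses.
- tin: Bystander, to be left alone: rivet tin, 68 mm diameter, 60 mm tall.
- driver: Bystander, to be left alone: screwdriver.
- ruler: Bystander, to be left alone: aluminium ruler, 200 x 30 mm.
- hardwood: Bystander, to be left alone: wooden block, 150 x 90 x 40 mm.
Not all that is in view belongs to the job. Leave any turquoise look-alike of the mallet alone.

How it is judged:
By the outcome, as a careful person would: the job done as asked, in the order asked, and still so for the second after the job is handed in, with the robot touching nothing.
Of punch1, punch2 only 1 to 2 are there at a start; the rules pass over those that are not, and their reading is None.
Of offcut1, offcut2, offcut3, offcut4 only 3 to 4 are there at a start; the rules pass over those that are not, and their reading is None.
At some moment in a run one of offcut1, offcut2, offcut3, offcut4, scraper may be knocked a few centimetres aside while the robot is not near it.
Once in a run the grip may slacken for a moment while it holds something.
It also fails if it takes over 192 s, if anything falls off the work surface, if the arm or the gripper's body presses on something with over 40 N, if the wrist force passes 120 N, or if a joint passes its speed limit or range.

## Robot

A 7-joint arm with a two-finger parallel gripper is mounted at the origin on the work surface. World frame = base frame: x ahead of the robot, y to its left, z up, the work surface at z = 0. Lengths are in mm, angles in rad, forces in N, time in s.
With the tool pointing down it reaches from about 425 to 875 mm from the base axis. Payload 4.7 kg.
Tool frame: the origin (TCP) lies midway between the tips of the shut fingers; the grasp point (between the pads) lies 19 mm behind it (arm.grip_depth is the distance from the TCP to the grasp point, in mm); z points along the fingers, x is the direction in which the jaws open and shut, and the axes are right-handed (so a half turn about z gives the same grasp; the last joint's range is limited). The gripper opens to 87 mm and grips with 3 to 60 N. Pads are 19 mm wide; open, the fingers measure 117 mm over their backs; the gripper's body (75 mm by 190 mm) begins 51 mm behind the grasp point.
Start: joints at [-1.306, 0.321, -0.07, 1.45, 0.023, 1.371, -0.057], TCP at [161.343, 629.678, 222.587] pointing down, gripper open.
Joint ranges: [-2.86, 2.86], [-0.3, 2.09], [-1.38, 1.24], [0.06, 2.45], [-1.56, 4.7], [0.09, 2.05], [-2.69, 2.69]. Speed limits (rad/s): [2.57, 2.57, 3.14, 3.14, 3.14, 3.14, 3.14].

## Interface

Orientations are given as a unit quaternion [x, y, z, w].
In Python, from rig import arm gives the robot as it stands.
- The arm moves only by the tool step_arm, never from a script. Its argument "moves" is a list of rows, each a list of 3 entries, a list of its own where there are three numbers: the shift along the world's x, y, z in m, then the turn, a rotation vector about the world's x, y, z in degrees, then the finger opening in m, from 0 to 0.087. A call has 1 to 8 rows; each row shifts and turns the commanded pose from where the row before left it; what a row does not reach is not made up. A row lasts 1/8 s, in which the tool goes at most 62.5 mm and 10.7 degrees, less where a joint would pass 70% of its speed; a pose out of reach is approached as far as the arm can. A call is refused whole if a number of a shift passes 0.0625 or a number of a turn 10.7, either way. A call with a gripper value outside its range is refused whole. The fingers move at their own pace and stop on an object; "squeeze" is the grip in N (left out, the last holds). Time passes only in rows, so rows that do not move let the fingers close. It gives the time, the measured TCP pose, the force and the opening at its end, in the units of the state.
- arm.sense(): the state, without advancing time (a new reading comes with each control period).
- arm.read_camera(name): name is "side" or "top" or "wrist"; returns a dict with "img" (400x640x3 uint8, blue, green, red), "intrinsics" (3x3 intrinsics, pixels), "rvec" (rotation vector, rad) and "tvec" (3), from world to camera coordinates, as OpenCV has them; the wrist camera has in their place "tool_from_camera" (4x4, takes a point from camera to tool coordinates, whose origin is the TCP and whose axes are the tool frame's). Camera axes: x right, y down, z forward; pixel columns grow to the right and rows downward; lengths in mm; the calibration is good to about 2 mm. A picture is of the moment at which its call begins: read the wrist's pose just before it. There is no depth.
- arm.sign_off(): hands the job in, once; it reports no verdict.
The state is a dict: "time": time; "joints": joint angles; "qd": joint speeds; "tau": joint torques, N m; "position": TCP position; "eef_rot": TCP orientation; "wrist_force": force on the tool from outside, world axes, zero at the start; "moment": the same for the moment, N m; "gripper_width": opening from 0.0 (shut) to 1.0 (fully open).
Only numpy, scipy, OpenCV 4.12 (cv2) and the standard library are available. Lean on these libraries where they do the work, as an engineer would, in place of code of your own. Each camera call takes 0.05 s, during which the arm holds its last target.

## Working session

There is one attempt and no reset: what is moved stays moved. The work goes in short steps, Python scripts to look and compute and a tool call to move; the robot and the scene stay as the last step left them, time stands still between calls to the robot, and variables do not carry over. Pictures are saved under pics/ and viewed, and the job is handed in when it is done.

Besides the shell and the picture viewer there is one more tool, called after ">>>" as name(argument=value, ...), one argument or row to a line, values as JSON. step_arm: Moves the arm, as the interface text tells. Its arguments: {"type":"object","properties":{"moves":{"type":"array","items":{"type":"array"}},"squeeze":{"type":"number"}},"required":["moves"]}

```bash
ls; mkdir -p pics
python3 - <<'E'
from rig import arm
import cv2
print(arm.sense())
for n in ["side","top","wrist"]:
    r=arm.read_camera(n); cv2.imwrite(f"pics/a_{n}.png",r["img"])
    print(n,{k:(v.tolist() if hasattr(v,'tolist') else v) for k,v in r.items() if k!="img"})
E
```

```text
pics
{'time': 0.0, 'joints': array([-1.30591045,  0.32182255, -0.07006375,  1.45165679,  0.02258688,
        1.37081047, -0.05687269]), 'qd': array([-3.73224470e-04, -6.55875456e-04, -1.07796361e-03,  2.16642075e-03,
        3.60303904e-05,  1.80795392e-05,  1.35259244e-03]), 'tau': array([-1.57730842e-04, -4.91313958e+01, -4.04158132e-01, -3.12521982e+01,
       -6.39849692e-02,  4.39915771e-02,  1.80127045e-04]), 'position': array([161.22742012, 629.11802273, 221.47078717]), 'eef_rot': array([ 7.89977954e-01,  6.13134504e-01, -7.25590435e-04,  6.21440110e-04]), 'wrist_force': array([0.26987633, 0.49026545, 0.15134972]), 'moment': array([0.05423759, 0.00520749, 0.02705087]), 'gripper_width': 0.9975238239396272}
side {'intrinsics': [[432.62789443176126, 0.0, 325.5422003874366], [0.0, 432.62789443176126, 196.97576394568728], [0.0, 0.0, 1.0]], 'rvec': [0.6370586387022863, -2.712277194832494, 1.0225739772845488], 'tvec': [450.68525239894007, 255.332831294561, 1283.2347145649826]}
top {'intrinsics': [[375.6648277078867, 0.0, 319.0928050872255], [0.0, 375.6648277078867, 202.4252466632284], [0.0, 0.0, 1.0]], 'rvec': [2.1544352808054494, -2.201304636669271, 0.14207781393876634], 'tvec': [-29.167695184097553, 508.5251124036723, 1149.8616394661765]}
wrist {'intrinsics': [[353.69899495726173, 0.0, 315.33148957320867], [0.0, 353.69899495726173, 199.14730532388276], [0.0, 0.0, 1.0]], 'tool_from_camera': [[0.9999993317236239, 0.0011115044746790154, 0.0003179781507428518, 0.3678683870957933], [-0.0011560124097674302, 0.9646217949897459, 0.2636350816300158, -72.2670825210612], [-1.3697081622968532e-05, -0.2636352730356078, 0.9646224352687568, -162.6656243243329], [0.0, 0.0, 0.0, 1.0]]}
```

View pics/a_side.png

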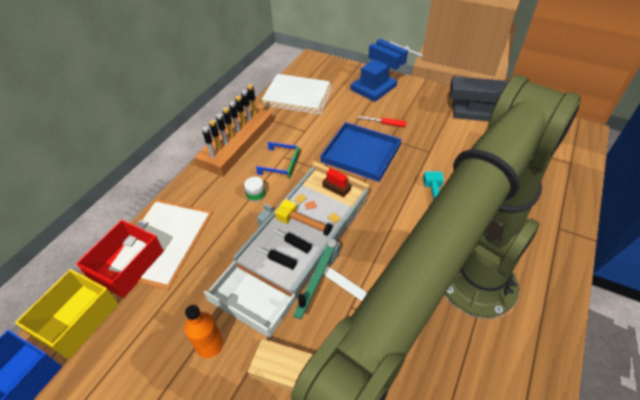

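View pics/a_top.png

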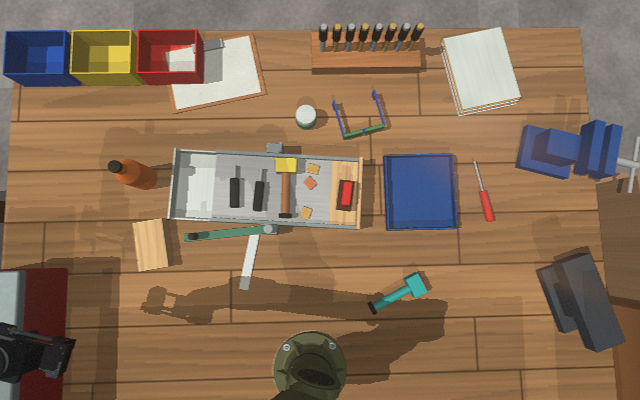

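View pics/a_wrist.png

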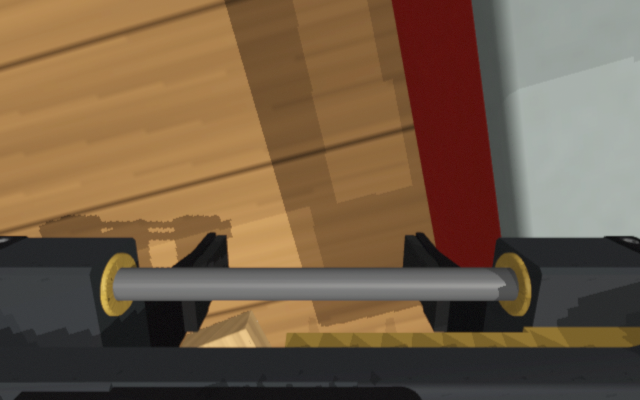

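```bash
cat > h.py <<'E'
from rig import arm
import cv2, numpy as np
from scipy.spatial.transform import Rotation as R
def cam(n):
    s=arm.sense(); r=arm.read_camera(n)
    K=r["intrinsics"]
    if n=="wrist":
        T=np.eye(4);T[:3,:3]=R.from_quat(s["eef_rot"]).as_matrix();T[:3,3]=s["position"]
        W=T@r["tool_from_camera"]; Rc=W[:3,:3].T; t=-Rc@W[:3,3]
    else:
        Rc=cv2.Rodrigues(np.array(r["rvec"],float))[0]; t=np.array(r["tvec"],float).ravel()
    return r["img"],np.array(K),Rc,t
def p2w(c,u,v,z):
    _,K,Rc,t=c
    d=Rc.T@np.linalg.inv(K)@np.array([u,v,1.]); o=-Rc.T@t
    return o+d*(z-o[2])/d[2]
def w2p(c,P):
    _,K,Rc,t=c
    q=(K@(Rc@np.atleast_2d(P).T+t[:,None])).T
    return q[:,:2]/q[:,2:]
def crop(c,x0,y0,x1,y1,k,fn):
    im=cv2.resize(c[0][y0:y1,x0:x1],None,fx=k,fy=k,interpolation=cv2.INTER_CUBIC); cv2.imwrite(fn,im)
def st():
    s=arm.sense(); e=R.from_quat(s["eef_rot"]).as_matrix()
    print("t",round(s["time"],2),"pos",s["position"].round(1),"xaxis",e[:,0].round(3),"z",e[:,2].round(3),"F",s["wrist_force"].round(1),"w",round(s["gripper_width"]*87,1),"j",s["joints"].round(2))
E
python3 - <<'E'
from h import *
c=cam("top"); crop(c,160,130,370,240,3.8,"pics/b1.png"); crop(c,370,130,470,240,5,"pics/b2.png")
for p in [(359,158),(358,229),(175,150),(169,220)]: print(p,p2w(c,*p,60).round())
E
```

```text
(359, 158) [ 640. -166.   60.]
(358, 229) [ 421. -155.   60.]
(175, 150) [675. 399.  60.]
(169, 220) [460. 413.  60.]
```

View pics/b1.png

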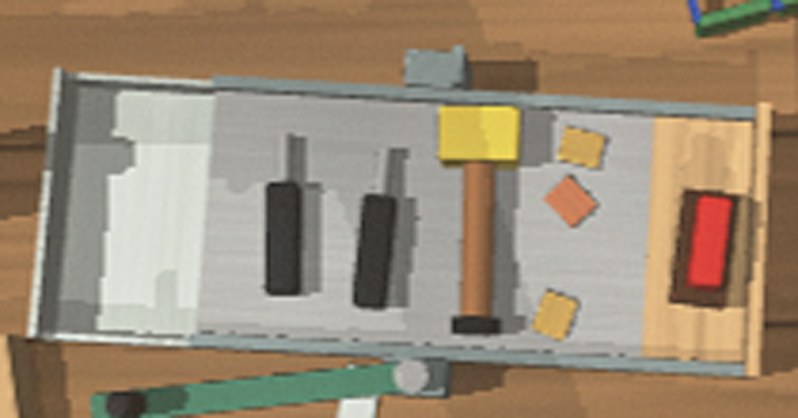

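View pics/b2.png

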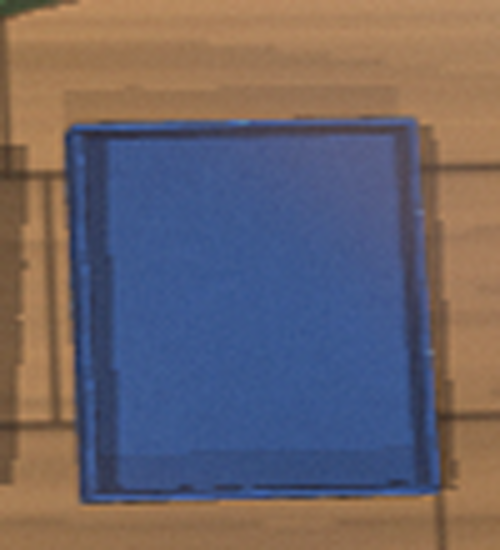

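```bash
cat > m1.py <<'E'
from h import *
c=cam("top")
def w(U,V,z,k=3.8,x0=160,y0=130): return p2w(c,(U+.5)/k-.5+x0,(V+.5)/k-.5+y0,z)
def pr(n,*a): print(n,w(*a).round(1))
pr("rail+x out end +y",215,76,57); pr("rail+x out end -y",757,106,57)
pr("rail-x out end +y",193,345,57); pr("rail-x out -y",748,374,57)
pr("plate edge +y top",213,96,45); pr("plate edge bottom",198,334,45)
pr("hinge",412,376,80); pr("handle top",124,403,122)
pr("endlip corner+x",770,104,73);pr("endlip -x",762,376,73)
pr("p1 hi",283,182,26);pr("p1 lo",283,295,26);pr("p1 tip",292,136,19)
pr("p2 hi",378,196,26);pr("p2 lo",371,307,26);pr("p2 tip",400,150,19)
pr("mal head tl",440,106,85);pr("head tr",520,109,85);pr("head bl",438,160,85);pr("head br",519,163,85);pr("butt l",452,325,85);pr("butt r",500,325,85); pr("handle top",480,165,78);pr("handle bot",476,315,78)
for n,q in dict(o1=(583,147),o2=(570,201),o3=(556,315)).items(): pr(n,*q,51)
pr("grip c",711,241,117);
for q in [(697,195),(732,197),(725,288),(690,286)]: pr("gripcorner",*q,117)
for q in [(68,125),(416,120),(440,490),(83,500)]: print("tray",w(*q,35,5,370,130).round(1))
E
python3 m1.py
```

```text
rail+x out end +y [674.7 274.   57. ]
rail+x out end -y [ 642.2 -165.9   57. ]
rail-x out end +y [456.7 290.   57. ]
rail-x out -y [ 424.  -151.2   57. ]
plate edge +y top [661.  278.5  45. ]
plate edge bottom [466.2 289.3  45. ]
hinge [427.4 114.2  80. ]
handle top [410.3 323.6 122. ]
endlip corner+x [ 640.  -174.2   73. ]
endlip -x [ 421.6 -160.2   73. ]
p1 hi [592.1 225.3  26. ]
p1 lo [498.1 225.2  26. ]
p1 tip [632.1 219.2  19. ]
p2 hi [578.9 147.   26. ]
p2 lo [486.8 153.3  26. ]
p2 tip [618.6 129.4  19. ]
mal head tl [640.2  89.7  85. ]
head tr [636.7  26.5  85. ]
head bl [596.8  91.8  85. ]
head br [593.3  28.   85. ]
butt l [466.2  82.2  85. ]
butt r [465.4  44.9  85. ]
handle top [593.6  59.2  78. ]
handle bot [474.2  63.9  78. ]
o1 [612.  -23.2  51. ]
o2 [567.6 -11.7  51. ]
o3 [475.    1.4  51. ]
grip c [ 524.  -118.8  117. ]
gripcorner [ 559.8 -109.2  117. ]
gripcorner [ 557.7 -136.   117. ]
gripcorner [ 487.7 -128.4  117. ]
gripcorner [ 489.8 -101.7  117. ]
tray [ 655.3 -246.6   35. ]
tray [ 654.6 -469.2   35. ]
tray [ 419.3 -470.    35. ]
tray [ 418.  -246.2   35. ]
```

```bash
cat >> m1.py <<'E'
print()
pr("p1 hi",283,182,71);pr("p1 lo",283,295,71);pr("p1 tip",292,136,64)
pr("p2 hi",378,196,71);pr("p2 lo",371,307,71);pr("p2 tip",400,150,64)
pr("bottle",118-160+0,0,0) 
for n,q in dict(bottletop=(115,167,200),glasses=(358,130,20),tin=(306,110,60)).items(): print(n,p2w(c,*q).round())
st()
E
python3 m1.py | sed -n '/^$/,$p'
```

```text
p1 hi [584.  216.2  71. ]
p1 lo [493.7 216.1  71. ]
p1 tip [622.6 210.5  64. ]
p2 hi [571.3 141.   71. ]
p2 lo [482.8 147.   71. ]
p2 tip [609.6 124.1  64. ]
bottle [759.1 506.5   0. ]
bottletop [595. 506. 200.]
glasses [ 741. -171.   20.]
tin [796.  -5.  60.]
t 0.3 pos [161.3 629.5 222.2] xaxis [ 0.248  0.969 -0.001] z [-0.    -0.001 -1.   ] F [0.6 0.2 0.6] w 87.1 j [-1.31  0.32 -0.07  1.45  0.02  1.37 -0.06]
```

>>> step_arm(
  moves=[
    [[0.029,-0.041,0],[0,0,1],0.06],
    [[0.029,-0.041,0],[0,0,1],0.06],
    [[0.029,-0.041,0],[0,0,1],0.06],
    [[0.029,-0.041,0],[0,0,1],0.06],
    [[0.029,-0.041,0],[0,0,1],0.06],
    [[0.029,-0.041,0],[0,0,1],0.06],
    [[0.029,-0.041,0],[0,0,1],0.06],
    [[0.029,-0.041,0],[0,0,1],0.06],
  ],
  squeeze=40,
)

```text
time: 1.3
position: [394.2, 300.2, 222.8]
eef_rot: [0.745, 0.667, 0.0, -0.0]
wrist_force: [0.9, 0.4, 0.3]
gripper_width: 0.693
```

>>> step_arm(
  moves=[
    [[0.029,-0.041,0],[0,0,1],0.06],
    [[0.029,-0.041,0],[0,0,1],0.06],
    [[0.029,-0.041,0],[0,0,1],0.06],
    [[0.029,-0.041,0],[0,0,1],0.06],
    [[0.029,-0.041,0],[0,0,0.7],0.06],
    [[0.029,-0.037,0],[0,0,0],0.06],
    [[0,0,0],[0,0,0],0.06],
  ],
)

```text
time: 2.17
position: [568.8, 54.9, 222.6]
eef_rot: [0.72, 0.694, -0.001, 0.001]
wrist_force: [-0.9, -0.2, -0.5]
gripper_width: 0.689
```

Run:
```python
from h import *
st(); c=cam("wrist"); cv2.imwrite("pics/c1.png",c[0])
np.save("c1.npy",np.hstack([c[1],c[2],c[3][:,None]]))
```

```text
t 2.17 pos [568.8  54.9 222.6] xaxis [ 0.036  0.999 -0.002] z [ 0.001 -0.002 -1.   ] F [-0.9 -0.2 -0.5] w 59.9 j [-0.58  0.16  0.49  1.67 -0.07  1.33  1.46]
```

View pics/c1.png

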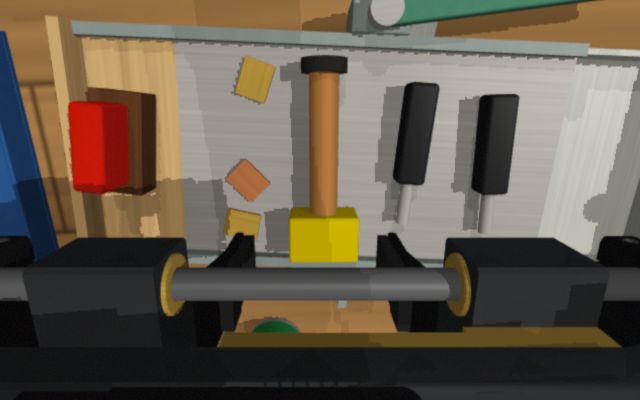

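Run:
```python
from h import *
M=np.load("c1.npy"); c=(None,M[:,:3],M[:,3:6],M[:,6])
def pr(n,u,v,z): print(n,p2w(c,u,v,z).round(1))
pr("mal handle top",323.5,210,78);pr("mal handle at butt",324,73,78)
pr("butt top l",302,60,85);pr("butt top r",347,60,85)
pr("head",290,208,85);pr("head",357,208,85)
pr("p2 far",420,84,71);pr("p2 near",409,180,71);pr("p2 tip",403,223,60)
pr("p1 far",500,96,71);pr("p1 near",491,190,71);pr("p1 tip",485,230,60)
pr("o3",255,80,51);pr("o2",248,180,51);pr("o1",242,225,51)
pr("scr",98,103,117);pr("scr",98,186,117)
pr("scrL",72,145,117);pr("scrR",130,145,117)
pr("hinge",388,10,80)
```

```text
mal handle top [591.3  61.7  78. ]
mal handle at butt [473.8  65.5  78. ]
butt top l [463.9  48.2  85. ]
butt top r [465.2  83.9  85. ]
head [586.2  32.   85. ]
head [588.3  91.3  85. ]
p2 far [484.9 146.5  71. ]
p2 near [567.6 140.1  71. ]
p2 tip [612.7 138.6  60. ]
p1 far [497.1 215.   71. ]
p1 near [579.6 215.2  71. ]
p1 tip [622.6 218.7  60. ]
o3 [475.5   4.1  51. ]
o2 [566.8 -10.   51. ]
o1 [612.5 -20.   51. ]
scr [ 491.6 -101.5  117. ]
scr [ 553.6 -113.9  117. ]
scrL [ 521.3 -127.2  117. ]
scrR [522.9 -83.4 117. ]
hinge [429.3 116.7  80. ]
```

>>> step_arm(
  moves=[
    [[0.002,0.002,-0.03],[0,0,0],0.06],
    [[0,0,-0.03],[0,0,0],0.06],
    [[0,0,-0.03],[0,0,0],0.06],
    [[0,0,0],[0,0,0],0.06],
    [[0,0,0],[0,0,0],0.06],
  ],
)

```text
time: 2.85
position: [569.8, 62.7, 133.8]
eef_rot: [0.717, 0.697, 0.001, 0.0]
wrist_force: [0.7, -0.1, 0.3]
gripper_width: 0.691
```

>>> step_arm(
  moves=[
    [[0,-0.001,-0.03],[0,0,0],0.06],
    [[0,0,-0.03],[0,0,0],0.06],
    [[0,0,-0.024],[0,0,0],0.06],
    [[0,0,0],[0,0,0],0.06],
    [[0,0,0],[0,0,0],0.0],
    [[0,0,0],[0,0,0],0.0],
    [[0,0,0],[0,0,0],0.0],
    [[0,0,0],[0,0,0],0.0],
  ],
)

```text
time: 3.85
position: [569.6, 60.8, 49.1]
eef_rot: [0.717, 0.697, 0.0, 0.0]
wrist_force: [-0.6, -0.4, -0.8]
gripper_width: 0.318
```

>>> step_arm(
  moves=[
    [[0,0,0],[0,0,0],0.0],
    [[0,0,0.02],[0,0,0],0.0],
    [[0,0,0.03],[0,0,0],0.0],
    [[0,0,0.04],[0,0,0],0.0],
    [[0,0,0.04],[0,0,0],0.0],
    [[0,0,0.03],[0,0,0],0.0],
  ],
)

```text
time: 4.6
position: [568.8, 60.3, 209.1]
eef_rot: [0.717, 0.697, -0.0, -0.0]
wrist_force: [0.3, 0.4, -4.1]
gripper_width: 0.284
```

>>> step_arm(
  moves=[
    [[-0.002,-0.03,0],[0,0,0.5],0.0],
    [[-0.002,-0.05,0],[0,0,0.5],0.0],
    [[-0.002,-0.06,0],[0,0,0.5],0.0],
    [[-0.002,-0.06,0],[0,0,0.2],0.0],
    [[-0.002,-0.06,0],[0,0,0],0.0],
    [[0,-0.05,0],[0,0,0],0.0],
    [[0,-0.05,0],[0,0,0],0.0],
    [[0,0,-0.02],[0,0,0],0.0],
  ],
)

```text
time: 5.6
position: [556.9, -306.5, 188.7]
eef_rot: [0.71, 0.704, -0.002, 0.002]
wrist_force: [-0.9, -0.1, -4.3]
gripper_width: 0.29
```

>>> step_arm(
  moves=[
    [[0,0,-0.04],[0,0,0],0.0],
    [[0,0,-0.04],[0,0,0],0.0],
    [[0,0,-0.04],[0,0,0],0.0],
    [[0,0,0],[0,0,0],0.0],
    [[0,0,0],[0,0,0],0.0],
  ],
)

```text
time: 6.22
position: [559.9, -299.3, 69.4]
eef_rot: [0.707, 0.707, 0.0, 0.0]
wrist_force: [0.5, -0.1, -4.9]
gripper_width: 0.294
```

Run:
```python
from h import *
st(); c=cam("top"); crop(c,160,120,480,260,2.5,"pics/d1.png")
```

```text
t 6.22 pos [ 559.9 -299.3   69.4] xaxis [-0.001  1.    -0.   ] z [ 0.001 -0.    -1.   ] F [ 0.5 -0.1 -4.9] w 25.5 j [-0.06  0.46  0.65  1.68 -0.31  1.1   2.25]
```

View pics/d1.png

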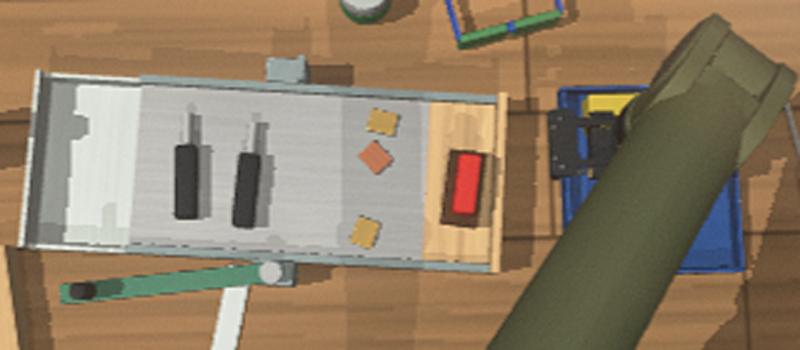

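>>> step_arm(
  moves=[
    [[0,0,-0.03],[0,0,0],0.0],
    [[0,0,-0.02],[0,0,0],0.0],
    [[0,0,-0.009],[0,0,0],0.0],
    [[0,0,0],[0,0,0],0.0],
  ],
)

```text
time: 6.78
position: [559.7, -299.5, 9.9]
eef_rot: [0.707, 0.707, 0.0, 0.0]
wrist_force: [-0.7, 0.0, -4.8]
gripper_width: 0.292
```

>>> step_arm(
  moves=[
    [[0,0,-0.001],[0,0,0],0.0],
    [[0,0,0],[0,0,0],0.045],
    [[0,0,0],[0,0,0],0.045],
    [[0,0,0.02],[0,0,0],0.045],
    [[0,0,0.05],[0,0,0],0.045],
    [[0,0,0.05],[0,0,0],0.045],
    [[0,0,0.05],[0,0,0],0.045],
  ],
)

```text
time: 7.65
position: [559.5, -299.8, 182.3]
eef_rot: [0.707, 0.707, 0.001, 0.001]
wrist_force: [1.4, -0.7, -0.4]
gripper_width: 0.516
```

>>> step_arm(
  moves=[
    [[-0.003,0.045,0],[0,0,-0.5],0.05],
    [[-0.003,0.055,0],[0,0,-0.5],0.05],
    [[-0.003,0.06,0],[0,0,-0.5],0.05],
    [[-0.003,0.06,0],[0,0,-0.5],0.05],
    [[-0.003,0.06,0],[0,0,-0.5],0.05],
    [[-0.003,0.06,0],[0,0,-0.5],0.05],
    [[-0.003,0.06,0],[0,0,-0.5],0.05],
    [[-0.0025,0.0425,-0.02],[0,0,-0.5],0.05],
  ],
)

```text
time: 8.65
position: [537.2, 146.7, 161.9]
eef_rot: [0.731, 0.683, 0.003, 0.001]
wrist_force: [0.0, -0.5, 0.4]
gripper_width: 0.578
```

>>> step_arm(
  moves=[
    [[0,0,-0.03],[0,0,0],0.05],
    [[0,0,-0.02],[0,0,0],0.05],
    [[0,0,-0.01],[0,0,0],0.05],
    [[0,0,0],[0,0,0],0.05],
  ],
)

```text
time: 9.15
position: [536.1, 142.9, 99.2]
eef_rot: [0.731, 0.682, 0.0, 0.0]
wrist_force: [-0.9, 0.5, 1.1]
gripper_width: 0.577
```

>>> step_arm(
  moves=[
    [[0,0,-0.03],[0,0,0],0.05],
    [[0,0,-0.019],[0,0,0],0.05],
    [[0,0,0],[0,0,0],0.05],
    [[0,0,0],[0,0,0],0.0],
    [[0,0,0],[0,0,0],0.0],
    [[0,0,0],[0,0,0],0.0],
    [[0,0,0],[0,0,0],0.0],
  ],
)

```text
time: 10.02
position: [536.4, 143.8, 50.4]
eef_rot: [0.731, 0.682, 0.001, 0.0]
wrist_force: [0.2, -0.1, 2.9]
gripper_width: 0.3
```

>>> step_arm(
  moves=[
    [[0,0,0.02],[0,0,0],0.0],
    [[0,0,0.03],[0,0,0],0.0],
    [[0,0,0.04],[0,0,0],0.0],
    [[0,0,0.04],[0,0,0],0.0],
    [[0,0,0.03],[0,0,0],0.0],
    [[0,0,0],[0,0,0],0.0],
  ],
)

```text
time: 10.78
position: [537.2, 143.3, 211.7]
eef_rot: [0.731, 0.682, 0.002, 0.001]
wrist_force: [-0.3, 0.1, -1.9]
gripper_width: 0.297
```

>>> step_arm(
  moves=[
    [[-0.002,-0.04,0],[0,0,0.5],0.0],
    [[-0.002,-0.055,0],[0,0,0.5],0.0],
    [[-0.002,-0.06,0],[0,0,0.5],0.0],
    [[-0.002,-0.06,0],[0,0,0.5],0.0],
    [[-0.002,-0.06,0],[0,0,0.5],0.0],
    [[-0.002,-0.06,0],[0,0,0.5],0.0],
    [[0,-0.06,0],[0,0,0.5],0.0],
    [[0,-0.06,0],[0,0,0.5],0.0],
  ],
)

```text
time: 11.78
position: [522.9, -313.0, 207.6]
eef_rot: [0.707, 0.708, -0.0, -0.001]
wrist_force: [1.1, -0.9, -1.1]
gripper_width: 0.299
```

>>> step_arm(
  moves=[
    [[0,-0.06,0],[0,0,0],0.0],
    [[0,-0.053,-0.01],[0,0,0],0.0],
    [[0,0,-0.04],[0,0,0],0.0],
    [[0,0,-0.05],[0,0,0],0.0],
    [[0,0,-0.05],[0,0,0],0.0],
    [[0,0,0],[0,0,0],0.0],
    [[0,0,0],[0,0,0],0.0],
  ],
)

```text
time: 12.65
position: [524.0, -425.6, 60.5]
eef_rot: [0.707, 0.707, -0.0, 0.001]
wrist_force: [-0.1, -0.2, -1.2]
gripper_width: 0.298
```

>>> step_arm(
  moves=[
    [[0,0,-0.03],[0,0,0],0.0],
    [[0,0,-0.018],[0,0,0],0.0],
    [[0,0,-0.002],[0,0,0],0.0],
    [[0,0,0],[0,0,0],0.0],
    [[0,0,0],[0,0,0],0.034],
    [[0,0,0],[0,0,0],0.034],
    [[0,0,0],[0,0,0],0.034],
  ],
)

```text
time: 13.52
position: [524.0, -425.0, 10.0]
eef_rot: [0.707, 0.707, 0.0, 0.0]
wrist_force: [-1.4, 0.8, -0.0]
gripper_width: 0.388
```

>>> step_arm(
  moves=[
    [[0,0,0.02],[0,0,0],0.034],
    [[0,0,0.03],[0,0,0],0.034],
    [[0,0.01,0.06],[0,0,0],0.045],
    [[0,0.03,0.05],[0,0,0],0.05],
    [[0,0.04,0.01],[0,0,0],0.05],
    [[0,0.05,0],[0,0,0],0.05],
    [[0,0.05,0],[0,0,0],0.05],
    [[0,0.05,0],[0,0,0],0.05],
  ],
)

```text
time: 14.52
position: [523.9, -193.7, 181.1]
eef_rot: [0.707, 0.707, 0.001, 0.001]
wrist_force: [0.3, -0.2, 0.6]
gripper_width: 0.568
```

>>> step_arm(
  moves=[
    [[0.003,0.055,0],[0,0,0],0.05],
    [[0.003,0.055,0],[0,0,0],0.05],
    [[0.003,0.055,0],[0,0,0],0.05],
    [[0.003,0.055,0],[0,0,0],0.05],
    [[0.003,0.055,0],[0,0,0],0.05],
    [[0.003,0.055,0],[0,0,0],0.05],
    [[0.003,0.05,0],[0,0,0],0.05],
    [[0.001,0.031,-0.02],[0,0,0],0.05],
  ],
)

```text
time: 15.52
position: [547.1, 219.7, 162.4]
eef_rot: [0.706, 0.708, 0.003, 0.0]
wrist_force: [-0.1, -0.2, -0.5]
gripper_width: 0.571
```

>>> step_arm(
  moves=[
    [[0,0,-0.03],[0,0,0],0.05],
    [[0,0,-0.02],[0,0,0],0.05],
    [[0,0,-0.01],[0,0,0],0.05],
    [[0,0,0],[0,0,0],0.05],
  ],
)

```text
time: 16.02
position: [545.9, 215.8, 100.0]
eef_rot: [0.707, 0.707, 0.0, 0.0]
wrist_force: [-0.1, -0.2, 0.0]
gripper_width: 0.577
```

>>> step_arm(
  moves=[
    [[0,0,-0.03],[0,0,0],0.05],
    [[0,0,-0.02],[0,0,0],0.05],
    [[0,0,0],[0,0,0],0.05],
    [[0,0,0],[0,0,0],0.0],
    [[0,0,0],[0,0,0],0.0],
    [[0,0,0],[0,0,0],0.0],
    [[0,0,0],[0,0,0],0.0],
  ],
)

```text
time: 16.9
position: [546.4, 217.0, 50.5]
eef_rot: [0.707, 0.707, 0.001, -0.0]
wrist_force: [-0.7, 0.7, 3.6]
gripper_width: 0.294
```

>>> step_arm(
  moves=[
    [[0,0,0.02],[0,0,0],0.0],
    [[0,0,0.03],[0,0,0],0.0],
    [[0,0,0.04],[0,0,0],0.0],
    [[0,0,0.04],[0,0,0],0.0],
    [[0,0,0.03],[0,0,0],0.0],
    [[0,0,0],[0,0,0],0.0],
  ],
)

```text
time: 17.65
position: [547.5, 216.2, 213.1]
eef_rot: [0.707, 0.707, 0.003, 0.001]
wrist_force: [-0.1, 1.2, -1.5]
gripper_width: 0.298
```

Run:
```python
from h import *
st(); c=cam("top"); crop(c,160,120,480,260,2.5,"pics/d2.png")
```

```text
t 17.65 pos [547.5 216.2 213.1] xaxis [0.    1.    0.003] z [ 0.005  0.003 -1.   ] F [-0.1  1.2 -1.5] w 25.9 j [-0.87  0.2   0.52  1.65 -0.1   1.31  1.24]
```

View pics/d2.png

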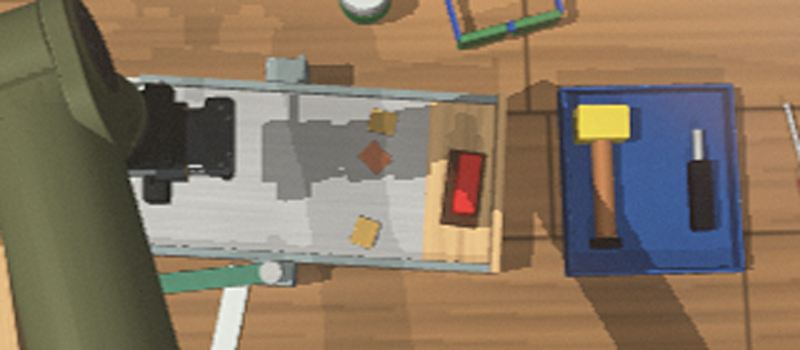

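>>> step_arm(
  moves=[
    [[-0.004,-0.04,0],[0,0,0],0.0],
    [[-0.004,-0.055,0],[0,0,0],0.0],
    [[-0.004,-0.06,0],[0,0,0],0.0],
    [[-0.004,-0.06,0],[0,0,0],0.0],
    [[-0.004,-0.06,0],[0,0,0],0.0],
    [[0,-0.06,0],[0,0,0],0.0],
    [[0,-0.06,0],[0,0,0],0.0],
    [[0,-0.06,0],[0,0,0],0.0],
  ],
)

```text
time: 18.7
position: [524.6, -240.1, 208.2]
eef_rot: [0.707, 0.707, -0.0, -0.001]
wrist_force: [1.3, 0.4, -1.5]
gripper_width: 0.292
```

>>> step_arm(
  moves=[
    [[0,-0.06,0],[0,0,0],0.0],
    [[0,-0.05,-0.01],[0,0,0],0.0],
    [[0,-0.016,-0.04],[0,0,0],0.0],
    [[0,0,-0.05],[0,0,0],0.0],
    [[0,0,-0.05],[0,0,0],0.0],
    [[0,0,0],[0,0,0],0.0],
    [[0,0,0],[0,0,0],0.0],
  ],
)

```text
time: 19.58
position: [526.1, -365.5, 60.7]
eef_rot: [0.707, 0.707, -0.0, 0.001]
wrist_force: [-0.1, -0.4, -2.2]
gripper_width: 0.297
```

>>> step_arm(
  moves=[
    [[0,0,-0.03],[0,0,0],0.0],
    [[0,0,-0.018],[0,0,0],0.0],
    [[0,0,-0.002],[0,0,0],0.0],
    [[0,0,0],[0,0,0],0.0],
    [[0,0,0],[0,0,0],0.04],
    [[0,0,0],[0,0,0],0.04],
    [[0,0,0],[0,0,0],0.04],
  ],
)

```text
time: 20.45
position: [526.0, -365.0, 10.0]
eef_rot: [0.707, 0.707, 0.0, 0.0]
wrist_force: [-0.2, -0.7, 1.1]
gripper_width: 0.452
```

>>> step_arm(
  moves=[
    [[0,0,0.02],[0,0,0],0.04],
    [[0,0,0.04],[0,0,0],0.04],
    [[0,0,0.06],[0,0,0],0.05],
    [[0,0.01,0.05],[0,0,-1],0.055],
    [[0,0.05,0],[0,0,-1],0.055],
    [[0,0.055,0],[0,0,-1],0.055],
    [[0,0.055,0],[0,0,-1],0.055],
    [[0,0.055,0],[0,0,-2],0.055],
  ],
)

```text
time: 21.45
position: [525.9, -138.6, 181.0]
eef_rot: [0.744, 0.669, 0.001, 0.0]
wrist_force: [0.8, 0.6, 0.1]
gripper_width: 0.634
```

>>> step_arm(
  moves=[
    [[-0.002,0.021,0],[0,0,0],0.055],
    [[0,0,0],[0,0,0],0.055],
    [[0,0,0],[0,0,0],0.055],
  ],
)

```text
time: 21.82
position: [523.9, -120.7, 180.4]
eef_rot: [0.744, 0.669, 0.0, 0.001]
wrist_force: [-0.1, -0.3, -0.1]
gripper_width: 0.63
```

Run:
```python
from h import *
st(); c=cam("top"); crop(c,160,120,480,260,2.5,"pics/d3.png")
c=cam("wrist"); cv2.imwrite("pics/c3.png",c[0])
np.save("c3.npy",np.hstack([c[1],c[2],c[3][:,None]]))
```

```text
t 21.82 pos [ 523.9 -120.7  180.4] xaxis [ 0.106  0.994 -0.   ] z [ 0.001 -0.001 -1.   ] F [-0.1 -0.3 -0.1] w 54.8 j [-0.61  0.13  0.86  1.82 -0.1   1.24  1.74]
```

View pics/d3.png

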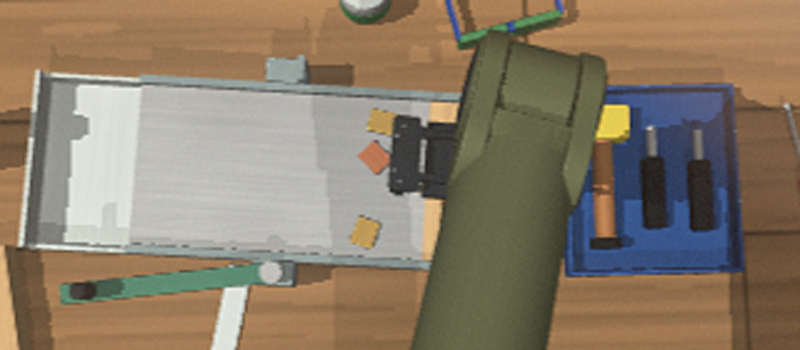

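View pics/c3.png

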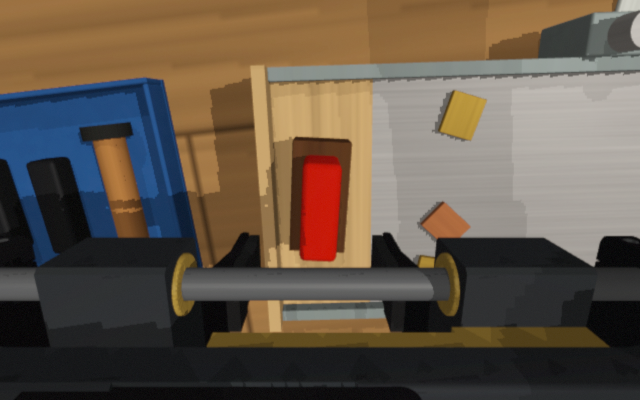

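Run:
```python
from h import *
M=np.load("c3.npy"); c=(None,M[:,:3],M[:,3:6],M[:,6])
for q in [(305,163,117),(338,163,117),(301,258,117),(337,261,117),(295,138,75),(351,141,75),(463,115,51),(445,222,51),(371,79,45)]: print(q,p2w(c,*q).round(1))
```

```text
(305, 163, 117) [ 488.8 -123.6  117. ]
(338, 163, 117) [ 491.  -102.4  117. ]
(301, 258, 117) [ 554.5 -133.9  117. ]
(337, 261, 117) [ 559.4 -109.2  117. ]
(295, 138, 75) [ 476.1 -130.9   75. ]
(351, 141, 75) [482.7 -89.3  75. ]
(463, 115, 51) [474.3   3.8  51. ]
(445, 222, 51) [563.9 -11.4  51. ]
(371, 79, 45) [438.9 -66.9  45. ]
```

>>> step_arm(
  moves=[
    [[0,0.002,-0.03],[0,0,0],0.055],
    [[0,0,-0.04],[0,0,0],0.055],
    [[0,0,-0.03],[0,0,0],0.055],
    [[0,0,0],[0,0,0],0.055],
    [[0,0,0],[0,0,0],0.0],
    [[0,0,0],[0,0,0],0.0],
    [[0,0,0],[0,0,0],0.0],
    [[0,0,0],[0,0,0],0.0],
  ],
  squeeze=50,
)

```text
time: 22.92
position: [524.5, -117.3, 80.4]
eef_rot: [0.743, 0.669, 0.0, 0.001]
wrist_force: [-0.3, -1.2, 3.0]
gripper_width: 0.297
```

>>> step_arm(
  moves=[
    [[0,0,0.015],[0,0,0],0.0],
    [[0.02,0.006,0.005],[0,0,0.5],0.0],
    [[0.03,0.009,0],[0,0,0.5],0.0],
    [[0.012,0.003,0],[0,0,0.9],0.0],
    [[0,0,0],[0,0,0],0.0],
    [[0,0,0],[0,0,0],0.0],
  ],
)

```text
time: 23.68
position: [584.5, -99.6, 99.4]
eef_rot: [0.732, 0.681, -0.001, -0.001]
wrist_force: [0.1, -0.3, -3.4]
gripper_width: 0.296
```

Run:
```python
from h import *
st(); c=cam("wrist"); cv2.imwrite("pics/c4.png",c[0])
c=cam("top"); crop(c,160,120,480,260,2.5,"pics/d4.png")
```

```text
t 23.68 pos [584.5 -99.6  99.4] xaxis [ 0.072  0.997 -0.   ] z [-0.002  0.    -1.   ] F [ 0.1 -0.3 -3.4] w 25.8 j [-0.53  0.37  0.8   1.77 -0.29  1.13  1.85]
```

View pics/c4.png

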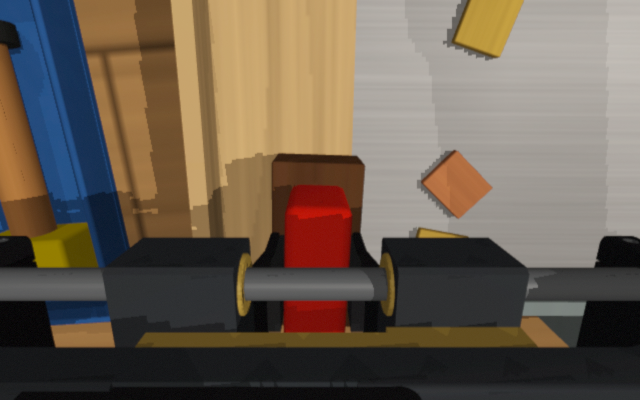

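View pics/d4.png

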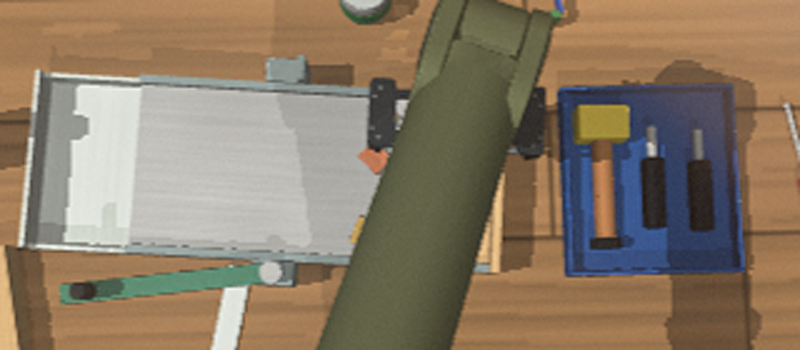

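>>> step_arm(
  moves=[
    [[0.001,0,-0.01],[0,0,0],0.0],
    [[0,0,-0.009],[0,0,0],0.0],
    [[0,0,0],[0,0,0],0.0],
    [[0,0,0],[0,0,0],0.0],
  ],
)

```text
time: 24.28
position: [586.7, -99.0, 80.2]
eef_rot: [0.732, 0.682, -0.0, -0.0]
wrist_force: [-0.2, 0.3, -2.8]
gripper_width: 0.294
```

>>> step_arm(
  moves=[
    [[0.001,0.015,0],[0,0,0],0.0],
    [[0.002,0.025,0],[0,0,0],0.0],
    [[0.002,0.03,0],[0,0,0],0.0],
    [[0.002,0.03,0],[0,0,0],0.0],
    [[0.002,0.03,0],[0,0,0],0.0],
    [[0.003,0.03,0],[0,0,0],0.0],
    [[0.002,0.03,0],[0,0,0],0.0],
    [[0.002,0.03,0],[0,0,0],0.0],
  ],
)

```text
time: 25.28
position: [602.2, 123.4, 80.2]
eef_rot: [0.731, 0.682, -0.0, -0.0]
wrist_force: [0.5, -1.0, -3.0]
gripper_width: 0.297
```

>>> step_arm(
  moves=[
    [[0.002,0.03,0],[0,0,0],0.0],
    [[0.003,0.03,0],[0,0,0],0.0],
    [[0.002,0.03,0],[0,0,0],0.0],
    [[0.002,0.03,0],[0,0,0],0.0],
    [[0.002,0.025,0],[0,0,0],0.0],
    [[0.001,0.012,0],[0,0,0],0.0],
    [[0,0,0],[0,0,0],0.0],
    [[0,0,0],[0,0,0],0.0],
  ],
)

```text
time: 26.28
position: [614.9, 276.4, 80.4]
eef_rot: [0.732, 0.681, -0.0, 0.0]
wrist_force: [-0.3, -0.2, -2.8]
gripper_width: 0.299
```

Run:
```python
from h import *
st(); c=cam("side"); crop(c,190,150,390,350,3,"pics/s5.png")
c=cam("top"); crop(c,160,120,480,260,2.5,"pics/d5.png")
```

```text
t 26.27 pos [614.9 276.4  80.4] xaxis [ 0.073  0.997 -0.001] z [-0.    -0.001 -1.   ] F [-0.3 -0.2 -2.8] w 26.0 j [-0.94  0.54  0.65  1.57 -0.34  1.16  1.28]
```

View pics/s5.png

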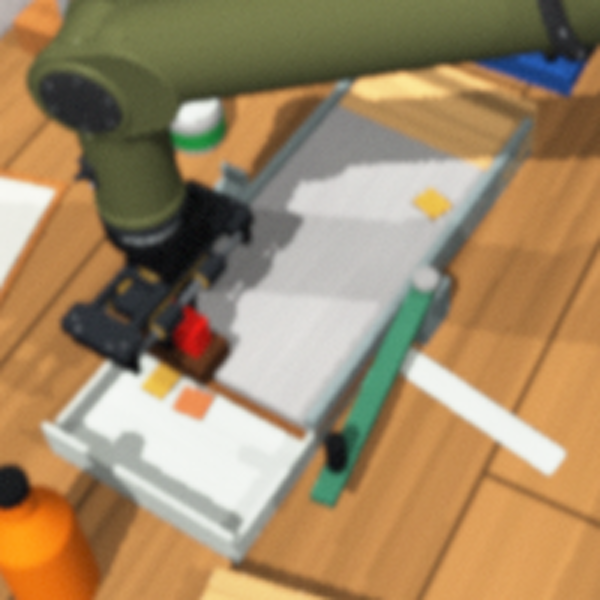

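View pics/d5.png

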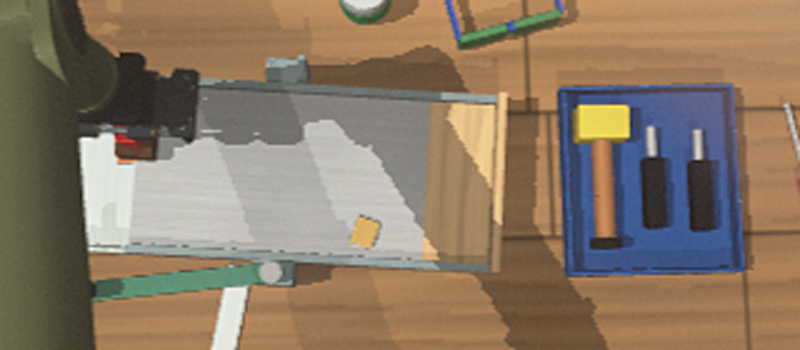

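>>> step_arm(
  moves=[
    [[0,-0.005,0.03],[0,0,0],0.0],
    [[-0.01,-0.04,0.01],[0,0,0],0.0],
    [[-0.018,-0.055,0],[0,0,0],0.0],
    [[-0.02,-0.055,0],[0,0,0],0.0],
    [[-0.02,-0.055,0],[0,0,0],0.0],
    [[-0.02,-0.055,0],[0,0,0],0.0],
    [[-0.02,-0.055,0],[0,0,0],0.0],
    [[-0.02,-0.048,0],[0,0,0],0.0],
  ],
)

```text
time: 27.38
position: [485.4, -92.9, 120.7]
eef_rot: [0.733, 0.68, 0.001, -0.0]
wrist_force: [0.7, -0.2, -3.2]
gripper_width: 0.296
```

>>> step_arm(
  moves=[
    [[0,0,0],[0,0,0],0.0],
    [[0,0,-0.02],[0,0,0],0.0],
    [[0,0,-0.015],[0,0,0],0.0],
    [[0,0,0],[0,0,0],0.0],
    [[0,0,0],[0,0,0],0.0],
  ],
)

```text
time: 28.0
position: [487.2, -89.8, 85.9]
eef_rot: [0.732, 0.682, 0.0, 0.0]
wrist_force: [0.1, -0.3, -3.0]
gripper_width: 0.292
```

Run:
```python
from h import *
st(); c=cam("wrist"); cv2.imwrite("pics/c6.png",c[0])
c=cam("top"); crop(c,160,120,480,260,2.5,"pics/d6.png")
```

```text
t 28.0 pos [487.2 -89.8  85.9] xaxis [ 0.071  0.997 -0.   ] z [ 0. -0. -1.] F [ 0.1 -0.3 -3. ] w 25.4 j [-0.71  0.14  0.9   2.02 -0.13  1.04  1.75]
```

View pics/d6.png

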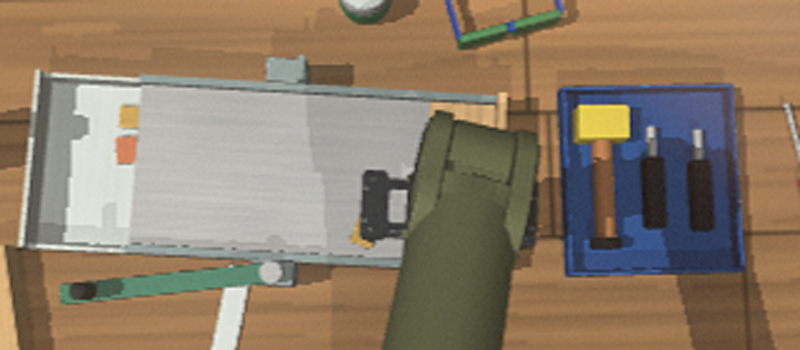

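View pics/c6.png

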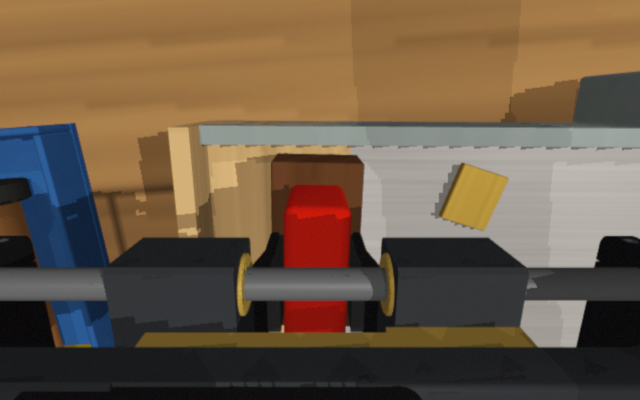

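>>> step_arm(
  moves=[
    [[0,0,-0.006],[0,0,0],0.0],
    [[0,0,0],[0,0,0],0.0],
    [[0.001,0.015,0],[0,0,0],0.0],
    [[0.002,0.025,0],[0,0,0],0.0],
    [[0.002,0.03,0],[0,0,0],0.0],
    [[0.002,0.03,0],[0,0,0],0.0],
    [[0.002,0.03,0],[0,0,0],0.0],
    [[0.003,0.03,0],[0,0,0],0.0],
  ],
)

```text
time: 29.1
position: [498.9, 71.0, 80.0]
eef_rot: [0.732, 0.682, -0.0, 0.0]
wrist_force: [-0.1, -2.2, 1.9]
gripper_width: 0.295
```

>>> step_arm(
  moves=[
    [[0.002,0.03,0],[0,0,0],0.0],
    [[0.002,0.03,0],[0,0,0],0.0],
    [[0.002,0.03,0],[0,0,0],0.0],
    [[0.003,0.03,0],[0,0,0],0.0],
    [[0.002,0.03,0],[0,0,0],0.0],
    [[0.002,0.03,0],[0,0,0],0.0],
    [[0.002,0.023,0],[0,0,0],0.0],
    [[0.001,0.01,0],[0,0,0],0.0],
  ],
)

```text
time: 30.1
position: [514.8, 284.4, 80.0]
eef_rot: [0.731, 0.682, -0.0, 0.0]
wrist_force: [-1.3, -7.2, 6.7]
gripper_width: 0.296
```

>>> step_arm(
  moves=[
    [[0,0,0],[0,0,0],0.0],
    [[0,0,0],[0,0,0],0.0],
  ],
)

```text
time: 30.35
position: [514.9, 285.3, 80.0]
eef_rot: [0.731, 0.682, 0.001, -0.001]
wrist_force: [0.5, 2.1, 4.5]
gripper_width: 0.294
```

Run:
```python
from h import *
st(); c=cam("side"); crop(c,190,150,390,350,3,"pics/s7.png")
```

```text
t 30.35 pos [514.9 285.3  80. ] xaxis [0.07  0.998 0.002] z [ 0.001  0.002 -1.   ] F [0.5 2.1 4.5] w 25.6 j [-1.09  0.35  0.65  1.79 -0.24  1.08  1.14]
```

View pics/s7.png

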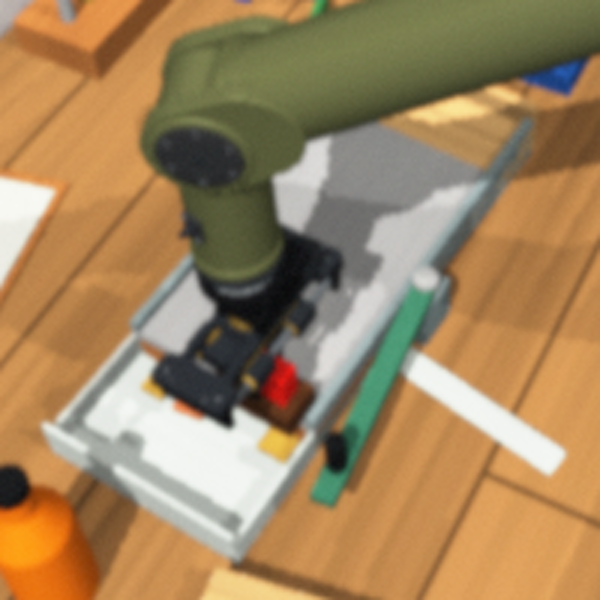

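>>> step_arm(
  moves=[
    [[0,-0.005,0.03],[0,0,0],0.0],
    [[0.002,-0.04,0.02],[0,0,0],0.0],
    [[0.003,-0.06,0],[0,0,0],0.0],
    [[0.003,-0.06,0],[0,0,0],0.0],
    [[0.003,-0.06,0],[0,0,0],0.0],
    [[0.003,-0.06,0],[0,0,0],0.0],
    [[0.003,-0.06,0],[0,0,0],0.0],
    [[0.003,-0.05,0],[0,0,0],0.0],
  ],
)

```text
time: 31.4
position: [533.6, -113.5, 128.6]
eef_rot: [0.732, 0.681, -0.0, -0.001]
wrist_force: [0.6, 0.4, -3.6]
gripper_width: 0.295
```

>>> step_arm(
  moves=[
    [[0,-0.006,0],[0,0,0],0.0],
    [[0,0,-0.015],[0,0,0],0.0],
    [[0,0,-0.02],[0,0,0],0.0],
    [[0,0,-0.01],[0,0,0],0.0],
    [[0,0,0],[0,0,0],0.0],
    [[0,0,0],[0,0,0],0.0],
  ],
)

```text
time: 32.15
position: [535.2, -117.6, 84.8]
eef_rot: [0.732, 0.682, 0.0, 0.0]
wrist_force: [-0.5, 0.5, -4.0]
gripper_width: 0.294
```

Run:
```python
from h import *
st(); c=cam("wrist"); cv2.imwrite("pics/c8.png",c[0])
c=cam("top"); crop(c,160,120,480,260,2.5,"pics/d8.png")
```

```text
t 32.15 pos [ 535.2 -117.6   84.8] xaxis [ 0.07   0.998 -0.   ] z [ 0.001 -0.    -1.   ] F [-0.5  0.5 -4. ] w 25.5 j [-0.6   0.3   0.88  1.89 -0.26  1.07  1.89]
```

View pics/d8.png

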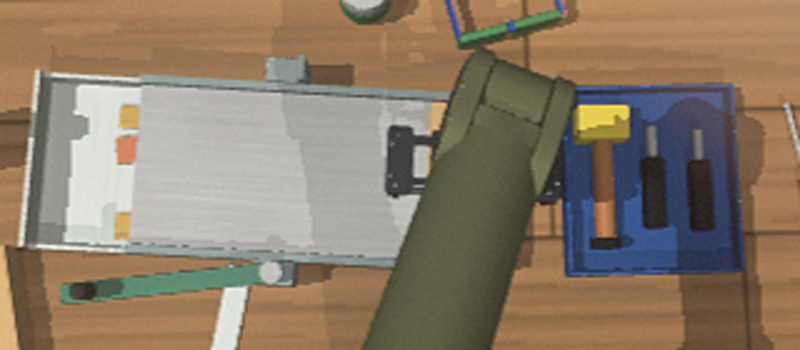

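View pics/c8.png

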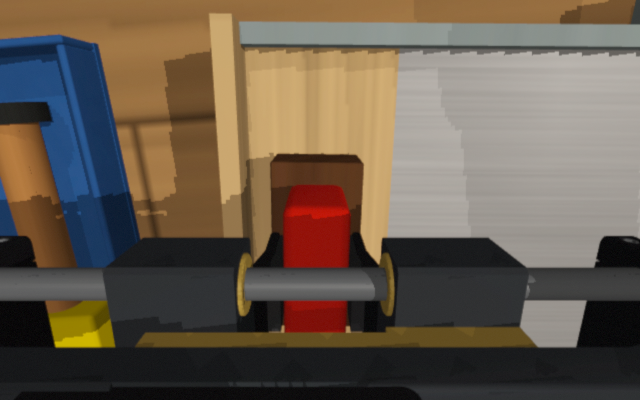

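>>> step_arm(
  moves=[
    [[0,0,-0.004],[0,0,0],0.0],
    [[0,0,-0.0005],[0,0,0],0.0],
    [[0,0,0],[0,0,0],0.045],
    [[0,0,0],[0,0,0],0.045],
    [[0,0,0],[0,0,0],0.045],
    [[0,0,0.02],[0,0,0],0.045],
    [[0,0,0.04],[0,0,0],0.045],
    [[0,0,0.06],[0,0,0],0.045],
  ],
)

```text
time: 33.25
position: [533.9, -117.8, 201.5]
eef_rot: [0.732, 0.681, -0.001, -0.001]
wrist_force: [1.5, 0.8, 0.1]
gripper_width: 0.517
```

Run:
```python
from h import *
st(); c=cam("top"); crop(c,160,190,280,260,6,"pics/e9.png")
def w(U,V,z): return p2w(c,(U+.5)/6-.5+160,(V+.5)/6-.5+190,z).round(1)
np.save("top.npy",np.hstack([c[1],c[2],c[3][:,None]]))
```

```text
t 33.25 pos [ 533.9 -117.8  201.5] xaxis [ 0.071  0.997 -0.   ] z [-0.002 -0.    -1.   ] F [1.5 0.8 0.1] w 45.0 j [-0.68  0.15  0.94  1.77 -0.13  1.29  1.79]
```

View pics/e9.png

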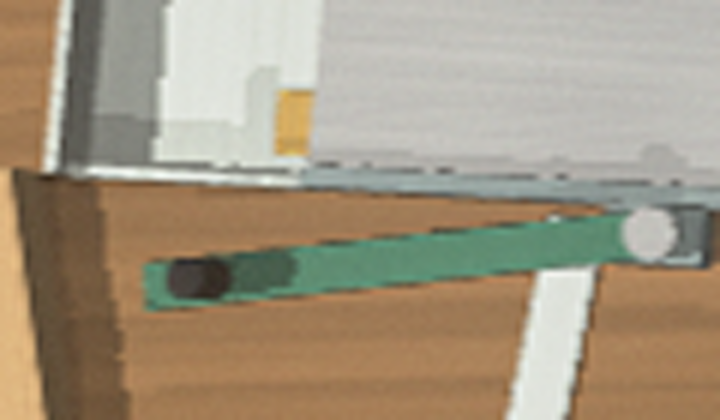

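Run:
```python
from h import *
M=np.load("top.npy"); c=(None,M[:,:3],M[:,3:6],M[:,6])
def w(U,V,z): return p2w(c,(U+.5)/6-.5+160,(V+.5)/6-.5+190,z)
print(w(192,279,122),w(212,275,77),w(145,287,77),w(650,232,77))
H=np.array([551.5,104])-125*np.array([.9973,-.0737]); print(H)
e=w(145,287,77)[:2]; d=(e-H); print(np.linalg.norm(d)); d/=np.linalg.norm(d)
print("handle",H+215*d, "ang", np.degrees(np.arctan2(d[1],d[0])), "closed",H+215*np.array([.9973,-.0737]))
```

```text
[409.21841201 325.53700891 122.        ] [412.05060735 329.85849782  77.        ] [406.90282906 362.45570137  77.        ] [428.4690945 114.9117817  77.       ]
[426.8375 113.2125]
250.03912601057206
handle [409.69636564 327.52811192] ang 94.57282824449311 closed [641.257  97.367]
```

>>> step_arm(
  moves=[
    [[-0.014,0.035,0],[0,0,-9],0.05],
    [[-0.014,0.05,0],[0,0,-9],0.05],
    [[-0.014,0.05,0],[0,0,-9],0.05],
    [[-0.014,0.05,0],[0,0,-9],0.05],
    [[-0.014,0.05,0],[0,0,-9],0.05],
    [[-0.014,0.05,0],[0,0,-9],0.05],
    [[-0.014,0.05,0],[0,0,-9],0.05],
    [[-0.014,0.05,0],[0,0,-9],0.05],
  ],
)

```text
time: 34.3
position: [425.9, 259.5, 201.6]
eef_rot: [0.991, 0.133, 0.001, -0.001]
wrist_force: [-0.2, 1.7, -0.1]
gripper_width: 0.572
```

>>> step_arm(
  moves=[
    [[-0.012,0.05,0],[0,0,-9],0.05],
    [[0,0.01,0],[0,0,-0.5],0.05],
    [[0,0,0],[0,0,0],0.05],
    [[0,0,0],[0,0,0],0.05],
  ],
)

```text
time: 34.8
position: [414.9, 316.2, 200.5]
eef_rot: [0.999, 0.052, 0.0, -0.0]
wrist_force: [0.3, -0.5, -0.3]
gripper_width: 0.576
```

Run:
```python
from h import *
st(); c=cam("wrist"); cv2.imwrite("pics/c10.png",c[0])
for z in (122,77): print(w2p(c,[409.7,327.5,z]))
np.save("c10.npy",np.hstack([c[1],c[2],c[3][:,None]]))
c=cam("top"); crop(c,160,120,480,260,2.5,"pics/d10.png")
```

```text
t 34.8 pos [414.9 316.2 200.5] xaxis [0.995 0.104 0.001] z [ 0.001  0.    -1.   ] F [ 0.3 -0.5 -0.3] w 50.1 j [-1.19  0.05  0.5   1.82 -0.03  1.28 -0.57]
[[309.6190177  191.88545845]]
[[310.40841126 178.62662629]]
```

View pics/c10.png

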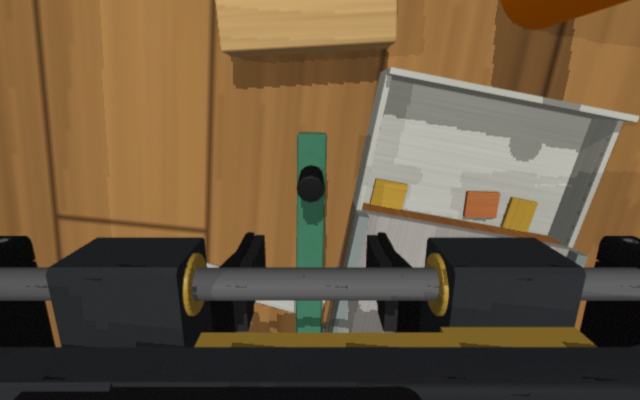

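View pics/d10.png

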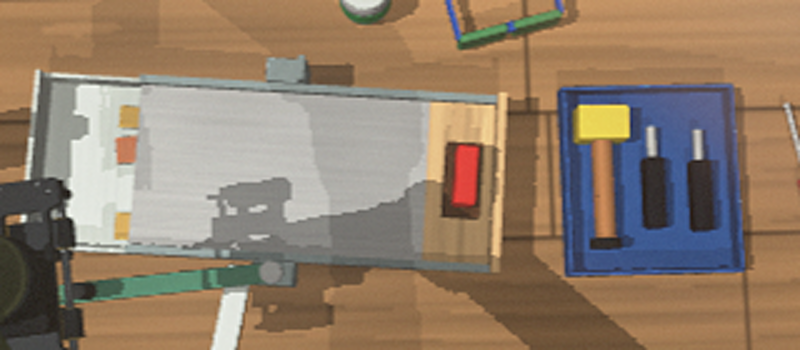

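>>> step_arm(
  moves=[
    [[-0.005,0.012,-0.02],[0,0,-1.4],0.05],
    [[0,0,-0.03],[0,0,0],0.05],
    [[0,0,0],[0,0,0],0.05],
    [[0,0,0],[0,0,0],0.05],
  ],
)

```text
time: 35.4
position: [409.7, 329.7, 151.1]
eef_rot: [0.999, 0.041, 0.001, -0.001]
wrist_force: [1.0, 0.5, -0.4]
gripper_width: 0.573
```

Run:
```python
from h import *
st(); c=cam("wrist"); cv2.imwrite("pics/c11.png",c[0])
print(w2p(c,[[410,328,122],[410,328,77]]))
c=cam("side"); crop(c,230,230,390,350,4,"pics/s11.png")
```

```text
t 35.4 pos [409.7 329.7 151.1] xaxis [0.997 0.081 0.001] z [ 0.001  0.001 -1.   ] F [ 1.   0.5 -0.4] w 49.9 j [-1.19  0.11  0.5   1.87 -0.05  1.18 -0.6 ]
[[315.72932914 235.44485382]
 [315.56393461 212.25862479]]
```

View pics/c11.png

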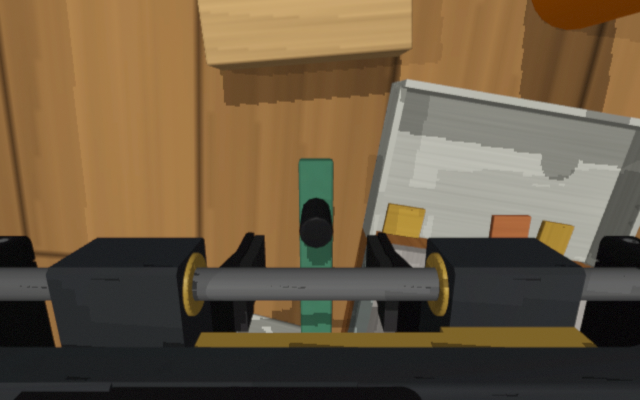

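View pics/s11.png

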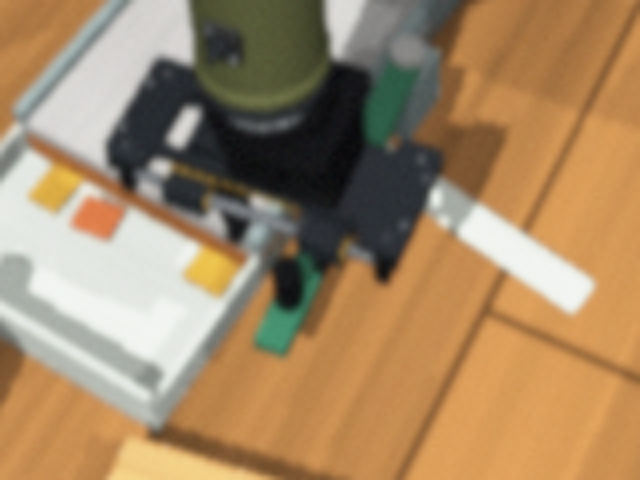

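>>> step_arm(
  moves=[
    [[0,0,-0.03],[0,0,0],0.05],
    [[0,0,-0.025],[0,0,0],0.05],
    [[0,0,-0.013],[0,0,0],0.05],
    [[0,0,0],[0,0,0],0.05],
    [[0,0,0],[0,0,0],0.0],
    [[0,0,0],[0,0,0],0.0],
    [[0,0,0],[0,0,0],0.0],
    [[0,0,0],[0,0,0],0.0],
  ],
  squeeze=15,
)

```text
time: 36.5
position: [409.0, 330.2, 82.4]
eef_rot: [0.999, 0.041, 0.0, -0.001]
wrist_force: [0.6, 0.3, 1.6]
gripper_width: 0.227
```

Run:
```python
import numpy as np
H=np.array([427,113.5]);p=np.array([409,329.7])
for a in list(np.arange(94.7-4,-3,-7)):
    q=H+215*np.array([np.cos(np.radians(a)),np.sin(np.radians(a))]); print(round(a,1),(q-p).round(1)); p=q
print(p)
```

```text
90.7 [15.4 -1.2]
83.7 [26.2 -1.3]
76.7 [25.9 -4.5]
69.7 [25.1 -7.6]
62.7 [ 24.  -10.6]
55.7 [ 22.5 -13.4]
48.7 [ 20.7 -16.1]
41.7 [ 18.6 -18.5]
34.7 [ 16.2 -20.6]
27.7 [ 13.6 -22.5]
20.7 [ 10.8 -23.9]
13.7 [  7.8 -25.1]
6.7 [  4.6 -25.8]
-0.3 [  1.5 -26.2]
[641.99705283 112.37426778]
```

>>> step_arm(
  moves=[
    [[0.0154,-0.0012,0],[0,0,-4],0.0],
    [[0.0262,-0.0013,0],[0,0,-7],0.0],
    [[0.0259,-0.0045,0],[0,0,-7],0.0],
    [[0.0251,-0.0076,0],[0,0,-7],0.0],
    [[0,0,0],[0,0,0],0.0],
  ],
)

```text
time: 37.12
position: [505.3, 316.5, 82.5]
eef_rot: [0.984, -0.179, 0.002, -0.002]
wrist_force: [1.9, 5.0, -0.0]
gripper_width: 0.223
```

>>> step_arm(
  moves=[
    [[0.024,-0.0106,0],[0,0,-7],0.0],
    [[0.0225,-0.0134,0],[0,0,-7],0.0],
    [[0.0207,-0.0161,0],[0,0,-7],0.0],
    [[0.0186,-0.0185,0],[0,0,-7],0.0],
    [[0.0162,-0.0206,0],[0,0,-7],0.0],
    [[0,0,0],[0,0,0],0.0],
    [[0,0,0],[0,0,0],0.0],
  ],
)

```text
time: 38.0
position: [606.3, 236.3, 82.5]
eef_rot: [0.885, -0.465, 0.002, -0.002]
wrist_force: [4.7, 3.2, -0.4]
gripper_width: 0.226
```

>>> step_arm(
  moves=[
    [[0.0126,-0.0225,0],[0,0,-7],0.0],
    [[0.0098,-0.0239,0],[0,0,-7],0.0],
    [[0.0068,-0.0251,0],[0,0,-7],0.0],
    [[0.0046,-0.0258,0],[0,0,-7],0.0],
    [[0,0,0],[0,0,0],0.0],
    [[0,0,0],[0,0,0],0.0],
  ],
)

```text
time: 38.75
position: [642.3, 137.5, 82.6]
eef_rot: [0.746, -0.665, 0.005, -0.003]
wrist_force: [11.5, 0.7, -6.5]
gripper_width: 0.223
```

Run:
```python
from h import *
st(); c=cam("top"); crop(c,160,120,480,260,2.5,"pics/d12.png")
c=cam("side"); crop(c,190,150,390,300,4,"pics/s12.png")
```

```text
t 38.75 pos [642.3 137.5  82.6] xaxis [ 0.114 -0.993  0.003] z [ 0.011 -0.002 -1.   ] F [11.5  0.7 -6.5] w 19.4 j [-0.87  0.54  0.83  1.63 -0.42  1.15 -1.4 ]
```

View pics/s12.png

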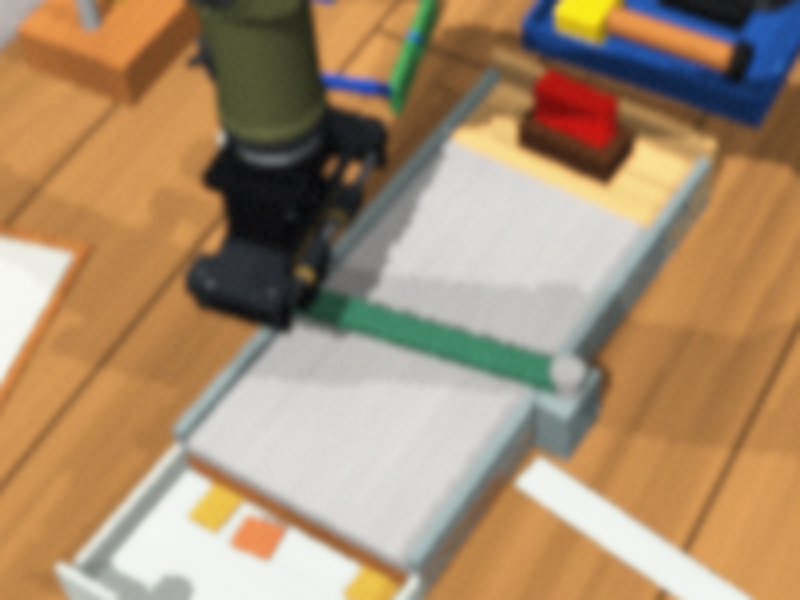

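>>> step_arm(
  moves=[
    [[0.004,-0.012,0],[0,0,-3.5],0.0],
    [[0.001,-0.012,0],[0,0,-3.5],0.0],
    [[0,-0.01,0],[0,0,-3],0.0],
    [[0,0,0],[0,0,0],0.0],
    [[0,0,0],[0,0,0],0.0],
  ],
)

```text
time: 39.48
position: [643.1, 104.6, 82.4]
eef_rot: [-0.687, 0.727, -0.001, 0.001]
wrist_force: [5.3, -1.3, 2.0]
gripper_width: 0.221
```

>>> step_arm(
  moves=[
    [[0,-0.004,0],[0,0,-1],0.0],
    [[0,0,0],[0,0,0],0.0],
    [[0,-0.002,0],[0,0,0],0.0],
    [[0,0,0],[0,0,0],0.0],
  ],
)

```text
time: 39.98
position: [642.7, 99.1, 82.4]
eef_rot: [-0.68, 0.733, -0.0, 0.001]
wrist_force: [4.4, -0.1, 3.5]
gripper_width: 0.227
```

>>> step_arm(
  moves=[
    [[0,-0.002,0],[0,0,0],0.0],
    [[0,0,0],[0,0,0],0.0],
  ],
)

```text
time: 40.22
position: [642.6, 98.4, 82.4]
eef_rot: [-0.68, 0.733, 0.0, 0.001]
wrist_force: [4.9, 1.7, 3.9]
gripper_width: 0.223
```

>>> step_arm(
  moves=[
    [[0,-0.002,0],[0,0,0],0.0],
    [[0,0,0],[0,0,0],0.0],
  ],
)

```text
time: 40.48
position: [642.6, 98.3, 82.4]
eef_rot: [-0.681, 0.732, 0.001, 0.002]
wrist_force: [4.4, 4.8, 4.3]
gripper_width: 0.223
```

>>> step_arm(
  moves=[
    [[0,-0.002,0],[0,0,0],0.0],
    [[0,0,0],[0,0,0],0.0],
  ],
)

```text
time: 40.72
position: [642.7, 98.3, 82.4]
eef_rot: [-0.681, 0.732, 0.002, 0.003]
wrist_force: [5.3, 7.5, 4.1]
gripper_width: 0.224
```

>>> step_arm(
  moves=[
    [[0,-0.003,0],[0,0,0],0.0],
    [[0,0,0],[0,0,0],0.0],
    [[0,0,0],[0,0,0],0.0],
  ],
)

```text
time: 41.1
position: [642.7, 98.3, 82.4]
eef_rot: [-0.682, 0.731, 0.003, 0.004]
wrist_force: [4.8, 12.3, 4.1]
gripper_width: 0.223
```

>>> step_arm(
  moves=[
    [[0,0,0],[0,0,0],0.05],
    [[0,0,0],[0,0,0],0.05],
    [[0,0,0],[0,0,0],0.05],
    [[0,0.003,0.02],[0,0,0],0.05],
    [[0,0,0.04],[0,0,0],0.05],
    [[0,0,0.05],[0,0,0],0.05],
    [[0,0.04,0.03],[0,0,0],0.05],
    [[0,0.04,0],[0,0,0],0.05],
  ],
)

```text
time: 42.1
position: [643.8, 172.6, 226.9]
eef_rot: [-0.679, 0.734, -0.001, 0.003]
wrist_force: [-0.4, -0.2, -0.7]
gripper_width: 0.574
```

Run:
```python
from h import *
st(); c=cam("top"); crop(c,160,120,480,260,2.5,"pics/d13.png"); crop(c,220,130,300,240,5,"pics/d13b.png")
c=cam("wrist"); cv2.imwrite("pics/c13.png",c[0])
```

```text
t 42.1 pos [643.8 172.6 226.9] xaxis [-0.077 -0.997 -0.002] z [ 0.006  0.002 -1.   ] F [-0.4 -0.2 -0.7] w 50.0 j [-0.96  0.47  0.92  1.43 -0.37  1.42 -1.68]
```

View pics/d13.png

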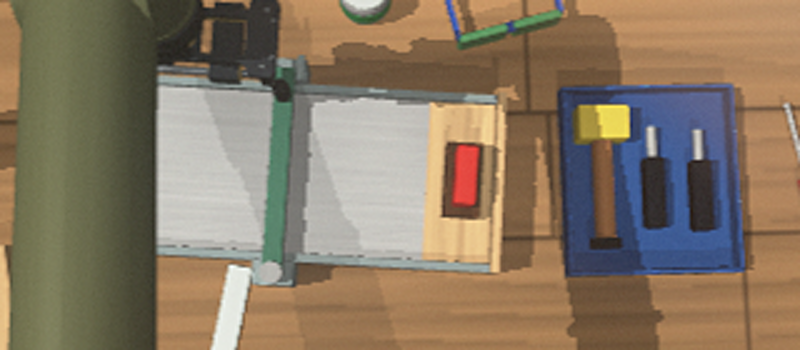

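View pics/c13.png

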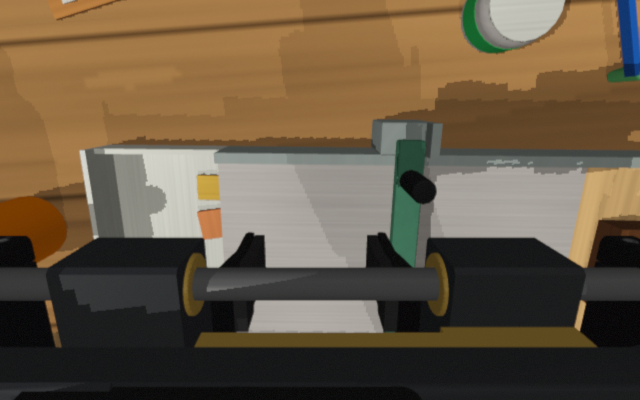

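Run:
```python
from h import *
c=cam("wrist"); crop(c,350,100,480,250,4,"pics/c14.png")
for q,z in [((398,142),77),((424,142),77),((432,124),80),((441,124),80),((391,265),77),((418,265),77)]: print(q,p2w(c,*q,z).round(1))
```

```text
(398, 142) [675.6 106.8  77. ]
(424, 142) [674.2  84.4  77. ]
(432, 124) [689.3  78.7  80. ]
(441, 124) [688.8  71.1  80. ]
(391, 265) [559.6 113.9  77. ]
(418, 265) [557.9  88.3  77. ]
```

View pics/c14.png

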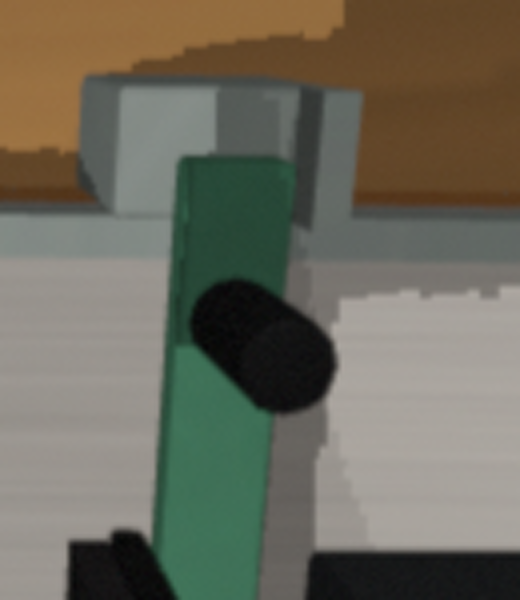

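>>> step_arm(
  moves=[
    [[0,-0.02,-0.03],[0,0,0],0.0],
    [[0,-0.01,-0.05],[0,0,0],0.0],
    [[0,0,-0.04],[0,0,0],0.0],
    [[0,0,-0.012],[0,0,0],0.0],
    [[0,0,0],[0,0,0],0.0],
    [[0,-0.01,0],[0,0,0],0.0],
    [[0,0,0],[0,0,0],0.0],
  ],
)

```text
time: 43.12
position: [643.4, 131.1, 91.9]
eef_rot: [-0.679, 0.734, -0.001, 0.001]
wrist_force: [0.6, 0.5, 0.5]
gripper_width: 0.008
```

>>> step_arm(
  moves=[
    [[0,-0.005,0],[0,0,0],0.0],
    [[0,0,0],[0,0,0],0.0],
  ],
)

```text
time: 43.38
position: [642.4, 127.3, 90.5]
eef_rot: [-0.68, 0.733, -0.0, 0.0]
wrist_force: [0.4, 0.2, 0.3]
gripper_width: 0.003
```

>>> step_arm(
  moves=[
    [[0,-0.003,0],[0,0,0],0.0],
    [[0,0,0],[0,0,0],0.0],
  ],
)

```text
time: 43.62
position: [642.2, 124.6, 90.0]
eef_rot: [-0.68, 0.733, -0.0, 0.0]
wrist_force: [-0.3, -1.2, -0.5]
gripper_width: 0.006
```

>>> step_arm(
  moves=[
    [[0,-0.003,0],[0,0,0],0.0],
    [[0,0,0],[0,0,0],0.0],
  ],
)

```text
time: 43.88
position: [642.3, 121.5, 90.0]
eef_rot: [-0.68, 0.733, -0.0, 0.0]
wrist_force: [0.5, -0.1, 0.8]
gripper_width: 0.008
```

>>> step_arm(
  moves=[
    [[0,-0.003,0],[0,0,0],0.0],
    [[0,0,0],[0,0,0],0.0],
  ],
)

```text
time: 44.12
position: [642.2, 119.8, 90.0]
eef_rot: [-0.68, 0.733, 0.0, 0.0]
wrist_force: [1.2, 2.1, -0.4]
gripper_width: 0.003
```

>>> step_arm(
  moves=[
    [[0,-0.003,0],[0,0,0],0.0],
    [[0,0,0],[0,0,0],0.0],
  ],
)

```text
time: 44.38
position: [642.2, 119.6, 90.0]
eef_rot: [-0.681, 0.732, 0.001, 0.002]
wrist_force: [-0.1, 5.7, 0.2]
gripper_width: 0.006
```

>>> step_arm(
  moves=[
    [[0,-0.005,0],[0,0,0],0.0],
    [[0,-0.005,0],[0,0,0],0.0],
    [[0,0,0],[0,0,0],0.0],
  ],
)

```text
time: 44.75
position: [642.1, 119.3, 90.1]
eef_rot: [-0.684, 0.73, 0.005, 0.005]
wrist_force: [-0.5, 20.5, 0.2]
gripper_width: 0.005
```

Run:
```python
from h import *
st(); c=cam("wrist"); cv2.imwrite("pics/c15.png",c[0])
c=cam("side"); crop(c,240,180,340,260,8,"pics/s15.png")
```

```text
t 44.75 pos [642.1 119.3  90.1] xaxis [-0.066 -0.998 -0.015] z [ 0.     0.015 -1.   ] F [-0.5 20.5  0.2] w 0.4 j [-0.86  0.54  0.87  1.62 -0.46  1.18 -1.52]
```

View pics/c15.png

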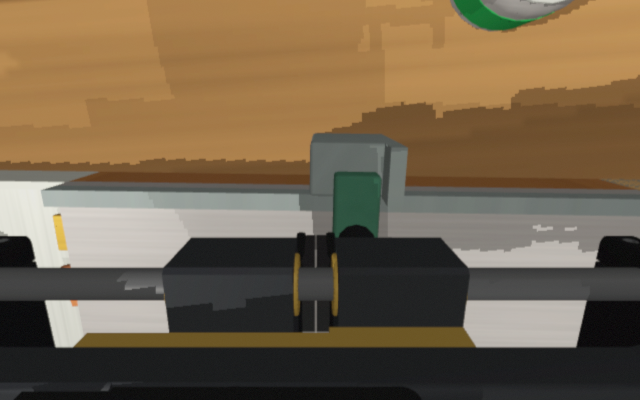

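>>> step_arm(
  moves=[
    [[0,0.02,0],[0,0,0],0.0],
    [[0,0.02,0.02],[0,0,0],0.0],
    [[0,0.01,0.05],[0,0,0],0.0],
    [[0,0.03,0.06],[0,0,0],0.0],
    [[0,0.04,0.02],[0,0,0],0.0],
    [[-0.05,0.03,0],[0,0,0],0.0],
    [[-0.06,0.015,0],[0,0,0],0.0],
    [[-0.06,0.015,0],[0,0,0],0.0],
  ],
)

```text
time: 45.85
position: [471.2, 283.3, 235.4]
eef_rot: [-0.68, 0.733, -0.001, -0.0]
wrist_force: [-1.2, 0.5, 1.7]
gripper_width: 0.007
```

>>> step_arm(
  moves=[
    [[-0.04,0.045,0],[0,0,0],0.0],
    [[-0.04,0.045,0],[0,0,0],0.0],
    [[-0.04,0.045,0],[0,0,0],0.0],
    [[0,0,0],[0,0,0],0.0],
    [[0,0,0],[0,0,0],0.0],
  ],
)

```text
time: 46.48
position: [353.3, 417.8, 235.8]
eef_rot: [-0.68, 0.733, -0.001, 0.0]
wrist_force: [0.2, -0.5, 0.7]
gripper_width: 0.002
```

Run:
```python
from h import *
st(); c=cam("top"); crop(c,80,60,500,330,1.9,"pics/f1.png")
crop(c,225,135,300,240,5.5,"pics/f2.png")
```

```text
t 46.48 pos [353.3 417.8 235.8] xaxis [-0.076 -0.997  0.001] z [ 0.002 -0.002 -1.   ] F [ 0.2 -0.5  0.7] w 0.2 j [-1.7   0.11  0.85  1.72 -0.08  1.35 -2.48]
```

View pics/f1.png

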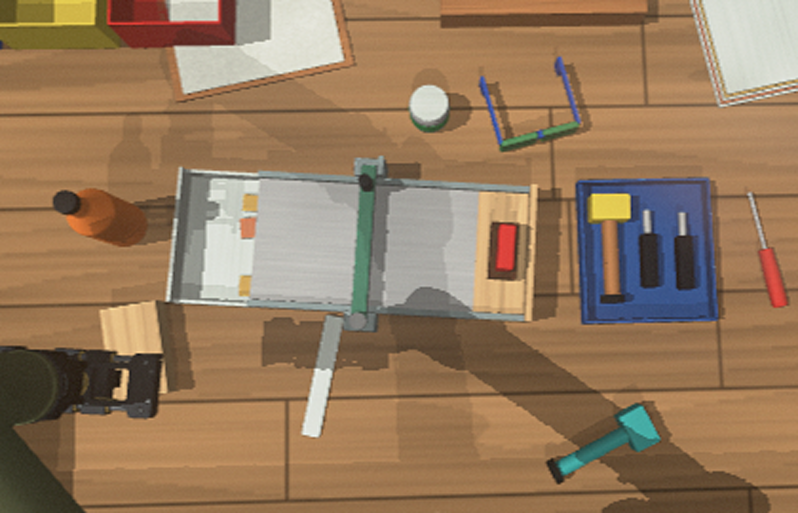

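View pics/f2.png

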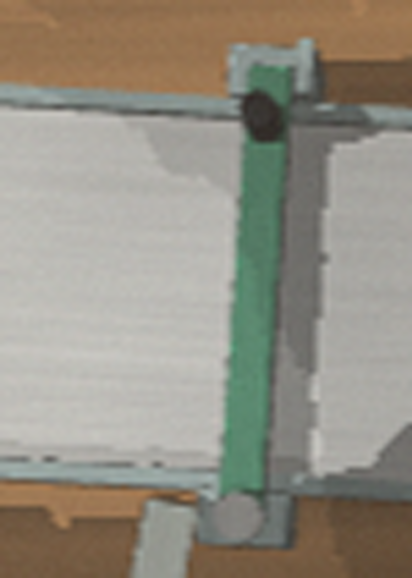

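Run:
```python
from rig import arm
print(arm.sign_off())
```

```text
the job is handed in; nothing more can be done
None
```

The punching station is cleared down and the job is handed in, at about 46.5 s of the 192 s allowed.

- **Tools:** the mallet and both punches that were on the plate now lie in the blue tray.
- **Offcuts:** only three offcuts were there. Two scraper strokes wiped all three over the plate's end into the trough, and none was picked up. The last pictures show the plate bare and all three on the trough floor.
- **Scraper:** it stands upright on the wooden ledge.
- **Locking bar:** I swung it closed by its handle only after the offcuts were in the trough. I then pushed it again with shut fingers. Under about 20 N it moved less than 0.5 mm, so it is against the stop.
- **Bystanders:** the last top view shows the bottle, glasses, tin, screwdriver, ruler, wooden block and turquoise mallet where they were.

**One disagreement:** a wrist picture taken before that last push seemed to show a gap of 3–4 mm between the bar and the stop. The contact force and the pictures taken during and after the push indicate the bar is fully home. I did not measure its angle separately.

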